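Replace the wrong reflector and build up a flood lamp in its nest

ROBOT

A 6-joint arm with a two-finger parallel gripper is mounted at the origin on a cart in front of the work surface, level with it; the furniture and walls round the work are solid. World frame = base frame: x ahead of the robot, y to its left, z up, the work surface at z = 0. Lengths are in m, angles in rad, forces in N, time in s.
With the tool pointing down it reaches from about 0.275 to 0.775 m from the base axis. Payload 14.6 kg.
Tool frame: the origin (TCP) lies midway between the tips of the shut fingers; the grasp point (between the pads) lies 19 mm behind it (pinch_z is the distance from the TCP to the grasp point, in m); z points along the fingers, y is the line along which they close (so a half turn about z gives the same grasp; the last joint's range is limited). The gripper opens to 85 mm and grips with 20 to 120 N. Pads are 22 mm wide; open, the fingers measure 114 mm over their backs; the gripper's body (76 mm by 85 mm) begins 54 mm behind the grasp point. The pads swing forward as they close: fully open they stand 13 mm farther back than shut.
Start: joints at [-1.377, 0.263, -0.048, 1.259, 0, 1.415], TCP at [0.179, -0.493, 0.231] pointing down, gripper open.
Joint ranges: [-2.65, 2.65], [-0.89, 1.7], [-1.18, 1.37], [-2.13, 2.11], [-1.35, 1.29], [-3.14, 3.14]. Speed limits (rad/s): [1.89, 1.89, 2.57, 2.79, 3.14, 3.14].

INTERFACE

Orientations are given as a unit quaternion [w, x, y, z].
In Python, from bench import * gives the robot as it stands. The module is installed in compiled form; this text tells all that it offers.
- The arm moves only by the shell command python3 -m inch 'ROWS' [FORCE]. ROWS is a JSON object whose one key "rows" holds a list of rows, each a list of 7 numbers: the shift along the tool's x, y, z in mm, then the turn, a rotation vector about the tool's x, y, z in rad, then the finger opening in mm, from 0 to 85.4. A call has exactly 5 rows; each row shifts and turns the commanded pose from where the row before left it, along the tool's axes as they then stand; what a row does not reach is not made up. A row lasts 1/10 s, in which the tool goes at most 50 mm and 8.59 degrees, less where a joint would pass 70% of its speed; a pose out of reach is approached as far as the arm can. A call is refused whole if a number of a shift passes 50 or a number of a turn 0.15, either way. A call with a gripper value outside its range is refused whole. The fingers move at their own pace and stop on an object; FORCE is the grip in N (left out, the last holds). Time passes only in rows, so rows that do not move let the fingers close, or fill a call up. It gives the time, the measured TCP pose, the force, the opening and the grip force at its end, in the units of the state.
- observe(): the state, without advancing time (a new reading comes with each control period).
- get_image(name): name is "scene" or "top" or "wrist"; returns the picture (420x560x3 uint8, blue, green, red); there is no depth.
- camera_params(name): a dict with "vertical_fov" (degrees; the focal length in pixels is half the picture's height over the tangent of half this angle, whatever the lens; pixels are square), "cx", "cy" (the principal point, pixels), "rvec" (rotation vector, rad) and "tvec" (3), from world to camera coordinates, as OpenCV has them; the wrist camera has in their place "tool_from_camera" (4x4, takes a point from camera to tool coordinates, whose origin is the TCP and whose axes are the flange's). Camera axes: x right, y down, z forward; pixel columns grow to the right and rows downward; lengths in m; the calibration is good to about 2 mm. A picture is of the moment at which its call begins: read the wrist's pose just before it. camera_params takes no time and is no camera call.
- close_job(): hands the job in; it is judged then, once.
The state is a dict: "t": time; "joint_pos": joint angles; "dq": joint speeds; "effort": joint torques, N m; "ee_pos": TCP position; "orientation": TCP orientation; "contact_force": force on the tool from outside, world axes, zero at the start; "moment": the same for the moment, N m; "grip_width": finger opening in m; "grip_force": force on a finger pad.
Only numpy, scipy, OpenCV 4.12 (cv2) and the standard library are available. Lean on these libraries where they do the work, as an engineer would, in place of code of your own. Each camera call takes 0.05 s, during which the arm holds its last target. There are 200 camera calls.

TASK

The flood lamp clamped in the assembly nest was given the wrong, gold reflector: lift it out and lay it the same way up in the red reject tray. Then build the lamp up in this order: the silver reflector with the blue-edged flange down into the lamp's opening, the white diffuser over it between the four corner stops of the grey frame, and last the wire guard over the diffuser, each lined up with the lamp and seated flat. Leave the orange diffuser, the glue syringe and the gauge block where they are.

Things in the scene. Friction and masses are not known exactly. Their poses are not given: they have to be found in the camera images.
- lamp_nest: Fixed dark red nest plate 150x180x12 mm, a black lamp body on it, long side along y. Origin: centre of its underside, z up. A flat grey frame 132x162 mm on it has its face at z 42 mm. L-shaped stops at its corners, up to z 55, inner faces 114 (x) and 144 (y) mm apart, flaring out above z 46; sides open at their middles. Seated origins: reflector z 26, diffuser z 42, guard z 46, centred.
- lamp_seat (a point): Centre of the lamp's white LED board, 26 mm above the nest's origin, same axes: the flat floor on which a reflector's base stands. The opening of the grey frame above it, 57 (x) x 86 (y) mm, ends 16 mm higher; a seated reflector has 2 to 3 mm of play there.
- gold_reflector: Gold reflector, the wrong part, seated in the lamp at the start: shallow pressing, open side up, base 36x58 mm, widening to a flat flange 70 (x) x 98 (y) mm, 1.2 mm thick, its top 22 mm above the base. Hold it across the 70 mm at the flange. Origin: centre of the base's underside, z up, y along the long side. 30 g.
- silver_reflector: Silver reflector, the right part, blue film on its flange, open side up on the bench. Shape, sizes, grip and origin as the gold one: base 36x58 mm, flange 70 (x) x 98 (y) mm, 22 mm tall, origin at the centre of the base's underside, y along the long side. 30 g.
- opal_diffuser: White diffuser, dome up: flange 110 (x) x 140 (y) mm, 4 mm thick; skirt 90x118 mm at its foot, leaning in to 81x109 mm at z 12, hollow beneath; ribbed dome 56 (x) x 90 (y) mm from z 12 to 34 (54 mm wide at z 29), to be held across x. Origin: centre of the underside, z up, y along the long side. About 120 g.
- amber_diffuser: Orange diffuser, same shape and origin as the white one, loose on the bench; not wanted, to be left where it is.
- wire_guard: Steel wire guard standing on its frame: 110 (x) x 140 (y) mm outside, 94x122 mm inside, 5 mm thick, fits round the diffuser's skirt onto its flange. Bowed wires (across at y +-38 mm, and at both ends) carry a flat bar along y, 10 mm wide in x, 104 mm long, z 38 to 50: hold it there at mid length. Origin: centre of the underside, z up, y along the long side. About 180 g.
- reject_tray: Red open tray, fixed to the bench, 140 (x) x 170 (y) mm outside, 28 mm high, walls and floor 4 mm. Origin: centre of the underside, z up; floor 4 mm above it.
- glue_syringe: Orange glue syringe barrel with a blue cap, 106 mm long, 25 mm thick, loose on the bench; to be left where it is. Origin: underside at its middle.
- gauge_block: Stepped steel gauge block, 24x50x32 mm, loose on the bench; to be left where it is. Origin: centre of the underside.

How it is judged:
By the outcome, as a careful person would: the job done as asked, in the order asked, and still so for the second after the job is handed in, with the robot touching nothing.
It also fails if it takes over 118 s, if anything falls off the work surface, if the arm or the gripper's body presses on something with over 40 N, if the wrist force passes 120 N, or if a joint passes its speed limit or range.

## Working session

There is one attempt and no reset: what is moved stays moved. The work goes in short steps, Python scripts to look and compute and a shell command to move; the robot and the scene stay as the last step left them, time stands still between calls to the robot, and variables do not carry over. Pictures are saved under pics/ and viewed, at most 14 in all, crops included, and the job is handed in when it is done.

```bash
mkdir -p pics
python3 - <<'E'
from bench import *
import cv2
for n in ("top","scene"):
    im=get_image(n); cv2.imwrite(f"pics/{n}0.png",im); print(n,camera_params(n))
print(camera_params("wrist"))
print(observe())
E
```

```text
top {'vertical_fov': 57.77269123967118, 'cx': 275.21166052644026, 'cy': 216.24642264477174, 'rvec': array([ 2.12679205, -2.14347263,  0.12844374]), 'tvec': array([0.02820831, 0.54518717, 0.9675861 ])}
scene {'vertical_fov': 50.86515827920244, 'cx': 281.8061476189007, 'cy': 211.40249789853195, 'rvec': array([ 1.94086497, -0.65756466,  0.38552655]), 'tvec': array([-0.43601387,  0.2003079 ,  1.0562156 ])}
{'vertical_fov': 59.76437863241237, 'cx': 282.58828982049573, 'cy': 209.51895786257126, 'tool_from_camera': array([[ 1.32470210e-03, -9.45429921e-01, -3.25822819e-01,
         8.45801621e-02],
       [ 9.99999058e-01,  1.13532026e-03,  7.71385851e-04,
        -8.53410800e-04],
       [-3.59378018e-04, -3.25823534e-01,  9.45430535e-01,
        -1.43423814e-01],
       [ 0.00000000e+00,  0.00000000e+00,  0.00000000e+00,
         1.00000000e+00]])}
{'t': 0.1, 'joint_pos': array([-1.37731332e+00,  2.63480902e-01, -4.88601466e-02,  1.25941027e+00,
       -3.50927027e-06,  1.41549212e+00]), 'dq': array([-0.00050403,  0.00095753,  0.0008684 ,  0.00019594,  0.00141284,
        0.00115021]), 'effort': array([ 3.42940722e-03, -6.38578463e+01,  3.85062969e+01,  1.00381279e-02,
       -1.52347843e-04, -2.43588556e-05]), 'ee_pos': array([ 0.17936742, -0.49314783,  0.23087507]), 'orientation': array([-4.77373150e-04,  9.84831824e-01,  1.73510955e-01, -1.08688307e-05]), 'contact_force': array([-0.34101853, -0.51312135,  0.00081383]), 'moment': array([-0.04769359,  0.02810743, -0.03615665]), 'grip_force': 0.0, 'grip_width': 0.0852290994080683}
```

View pics/top0.png

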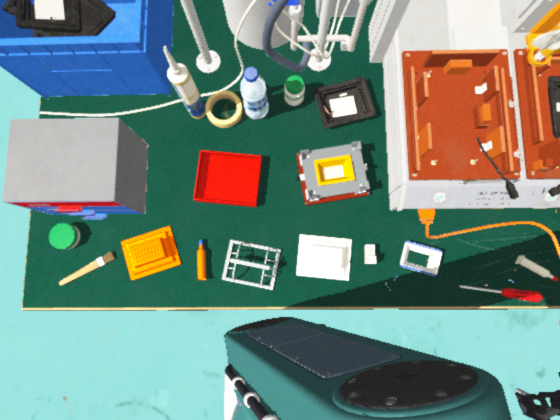

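View pics/scene0.png

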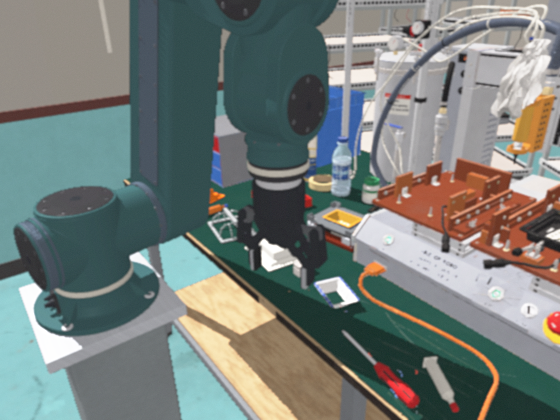

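The top view shows the tray at about (228,178), the nest (335,172), the guard (251,264), the white diffuser (324,257), the gauge block (370,253), the silver reflector (421,258), the orange diffuser (150,252) and the syringe (202,260). I'll enlarge it.

Run:
```python
import cv2
im=cv2.imread("pics/top0.png")
a=cv2.resize(im[140:210,185:385],None,fx=4,fy=4,interpolation=cv2.INTER_CUBIC)
b=cv2.resize(im[228:298,215:450],None,fx=3.4,fy=4,interpolation=cv2.INTER_CUBIC)
b=cv2.resize(b,(799,280))
c=cv2.copyMakeBorder(cv2.resize(im[228:298,215:450],None,fx=3.4,fy=3.4,interpolation=cv2.INTER_CUBIC),10,0,0,1,cv2.BORDER_CONSTANT)
import numpy as np
c=c[:,:800]; 
if c.shape[1]<800: c=np.pad(c,((0,0),(0,800-c.shape[1]),(0,0)))
cv2.imwrite("pics/crop0.png",np.vstack([a,c])); print(a.shape,c.shape)
```

```text
(280, 800, 3) (248, 800, 3)
```

View pics/crop0.png

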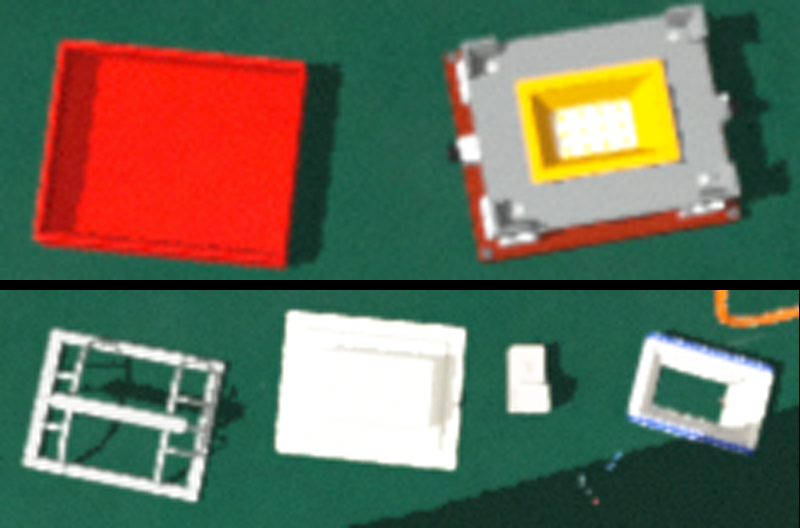

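```bash
cat > h.py <<'E'
from bench import *
import numpy as np, cv2
from scipy.optimize import least_squares
from scipy.spatial.transform import Rotation as R
def pose(s=None):
    s=s or observe(); q=s["orientation"]
    return np.array(s["ee_pos"]), R.from_quat([q[1],q[2],q[3],q[0]])
def cam(name, p=None):
    """world->camera (R,t), K"""
    c=camera_params(name); f=210/np.tan(np.radians(c["vertical_fov"]/2))
    K=np.array([[f,0,c["cx"]],[0,f,c["cy"]],[0,0,1]])
    if name!="wrist": return cv2.Rodrigues(c["rvec"])[0],np.array(c["tvec"]),K
    pos,rot=p; T=np.eye(4); T[:3,:3]=rot.as_matrix(); T[:3,3]=pos
    M=np.linalg.inv(T@c["tool_from_camera"]); return M[:3,:3],M[:3,3],K
def proj(C,P):
    q=(np.atleast_2d(P)@C[0].T+C[1])@C[2].T; return q[:,:2]/q[:,2:]
def ray(C,px,z):
    d=C[0].T@np.linalg.solve(C[2],[*px,1]); o=-C[0].T@C[1]
    return o+d*(z-o[2])/d[2]
def fit(C,px,pts,x0):
    """object points (mm, origin at object) -> x,y,yaw (object base at z given in pts)"""
    px=np.array(px,float); pts=np.array(pts,float)/1000
    def f(v):
        c,s=np.cos(v[2]),np.sin(v[2])
        w=np.c_[c*pts[:,0]-s*pts[:,1]+v[0],s*pts[:,0]+c*pts[:,1]+v[1],pts[:,2]]
        return (proj(C,w)-px).ravel()
    r=least_squares(f,x0); return r.x,np.abs(r.fun).max()
def rect(w,l,z): # order: (+x,+y),(+x,-y),(-x,-y),(-x,+y) = TL,TR,BR,BL in top image
    return [(w/2,l/2,z),(w/2,-l/2,z),(-w/2,-l/2,z),(-w/2,l/2,z)]
def togo(x,y,z,yaw):
    """tool pointing down, tool y axis at world angle yaw+90 (i.e. tool x along... object x across fingers): 
    fingers close along object x (angle yaw). prints needed turn about tool z (mod pi) and world/tool shifts mm"""
    p,r=pose(); m=r.as_matrix(); ty=m[:,1]; a=np.arctan2(ty[1],ty[0])
    d=(yaw-a+np.pi/2)%np.pi-np.pi/2          # world turn about +z
    sh=m.T@(np.array([x,y,z])-p)*1000
    r2=R.from_rotvec([0,0,d])*r; sh2=r2.inv().apply(np.array([x,y,z])-p)*1000
    # tilt correction
    tz=m[:,2]; tilt=r.inv().apply(np.cross(tz,[0,0,-1]))
    print("shift(tool,mm) now",sh.round(1)," after turn",sh2.round(1)," turn tool z",round(-d,3)," tilt fix",tilt.round(4)," pos",(p*1000).round(1))
E
python3 - <<'E'
from h import *
C=cam("top")
A=lambda l:[(185+(u+.5)/4-.5,140+(v+.5)/4-.5) for u,v in l]
B=lambda l:[(215+(u+.5)/3.4-.5,228+(v-290+.5)/3.4-.5) for u,v in l]
for n,px,pts in [("tray",A([(62,40),(305,62),(288,268),(36,242)]),rect(140,170,28)),
 ("gold",A([(517,80),(662,58),(682,160),(533,183)]),rect(70,98,48)),
 ("guard",B([(52,329),(224,365),(196,500),(24,465)]),rect(110,140,5)),
 ("white",B([(287,310),(467,327),(456,469),(276,453)]),rect(110,140,4)),
 ("silver",B([(645,332),(774,370),(755,452),(628,418)]),rect(70,98,22))]:
    v,e=fit(C,px,pts,[.45,0,0]); print(n,(v*[1000,1000,1]).round(3),e.round(2), np.hypot(*v[:2]).round(3))
togo(0.45,-.1,.2,0)
E
```

```text
tray [ 6.54711e+02  1.53039e+02 -1.03000e-01] 0.95 0.672
gold [ 6.68070e+02 -1.34154e+02  1.43000e-01] 0.33 0.681
guard [ 4.2063e+02  9.0652e+01 -2.0600e-01] 0.46 0.43
white [ 4.38955e+02 -1.05483e+02 -1.00000e-01] 0.72 0.451
silver [ 4.33829e+02 -3.57067e+02 -2.81000e-01] 1.11 0.562
shift(tool,mm) now [ 388.7 -277.    31.2]  after turn [393.1 270.7  30.7]  turn tool z -1.222  tilt fix [-0.0009 -0.0001  0.    ]  pos [ 179.4 -493.1  230.9]
```

Positions are good enough to move. I'll travel to a point in front of the nest and turn the tool.

```bash
python3 -m inch '{"rows":[[30,-20,-2,0,0,0,85],[37,-25,-2,0,0,0,85],[37,-25,-2,0,0,0,85],[37,-25,-2,0,0,0,85],[37,-25,-2,0,0,0,85]]}'
python3 -m inch '{"rows":[[37,-25,-2,0,0,0,85],[37,-25,-2,0,0,0,85],[37,-25,-2,0,0,0,85],[37,-25,-2,0,0,0,85],[37,-25,-2,0,0,0,85]]}'
python3 -m inch '{"rows":[[0,0,0,0,0,-0.137,85],[0,0,0,0,0,-0.137,85],[0,0,0,0,0,-0.137,85],[0,0,0,0,0,-0.137,85],[0,0,0,0,0,-0.137,85]]}'
python3 -m inch '{"rows":[[0,0,0,0,0,-0.137,85],[0,0,0,0,0,-0.137,85],[0,0,0,0,0,-0.137,85],[0,0,0,0,0,-0.137,85],[0,0,0,0,0,-0.137,85]]}'
python3 -c "
from h import *
togo(.668,-.134,.2,.143)"
```

```text
t: 0.6
ee_pos: [0.3063, -0.3181, 0.2412]
orientation: [-0.0, 0.985, 0.173, -0.0]
contact_force: [0.7, -0.4, 1.2]
grip_width: 0.085
grip_force: 0.0
t: 1.1
ee_pos: [0.4375, -0.1373, 0.2513]
orientation: [-0.0, 0.985, 0.174, -0.0]
contact_force: [1.4, -1.8, 0.5]
grip_width: 0.085
grip_force: 0.0
t: 1.6
ee_pos: [0.4367, -0.1389, 0.251]
orientation: [-0.0, 0.868, 0.497, -0.0]
contact_force: [-0.1, 0.6, -0.0]
grip_width: 0.085
grip_force: 0.0
t: 2.1
ee_pos: [0.4367, -0.139, 0.251]
orientation: [-0.0, 0.651, 0.759, -0.0]
contact_force: [-0.8, 0.4, -1.3]
grip_width: 0.0851
grip_force: 0.0
shift(tool,mm) now [-30.5 229.4  50.9]  after turn [-28.  229.7  50.9]  turn tool z 0.011  tilt fix [-0.0005 -0.0004  0.    ]  pos [ 436.7 -139.   251. ]
```

Works as expected. Next I'll go above the nest and look with the wrist camera.

```bash
python3 -m inch '{"rows":[[-5,40,0,0,0,0.011,85],[-5,40,0,0,0,0,85],[-6,40,0,0,0,0,85],[-6,40,0,0,0,0,85],[-6,40,0,0,0,0,85]]}' >/dev/null
python3 -m inch '{"rows":[[0,30,20,0,0,0,85],[0,0,30,0,0,0,85],[0,0,0,0,0,0,85],[0,0,0,0,0,0,85],[0,0,0,0,0,0,85]]}'
python3 - <<'E'
from h import *
import pickle
p=pose(); im=get_image("wrist"); cv2.imwrite("pics/w1.png",im); pickle.dump((p[0],p[1].as_quat()),open("pics/w1.pkl","wb"))
togo(.668,-.134,.2,.143)
cv2.imwrite("pics/w1b.png",cv2.resize(im,(784,588),interpolation=cv2.INTER_CUBIC))
E
```

```text
t: 3.1
ee_pos: [0.6685, -0.1352, 0.2032]
orientation: [0.001, 0.657, 0.754, 0.0]
contact_force: [0.4, -1.3, 0.1]
grip_width: 0.0848
grip_force: 0.0
shift(tool,mm) now [ 1.3 -0.4  3.3]  after turn [ 1.3 -0.4  3.3]  turn tool z -0.006  tilt fix [0.0021 0.0011 0.    ]  pos [ 668.6 -135.3  203.3]
```

View pics/w1b.png

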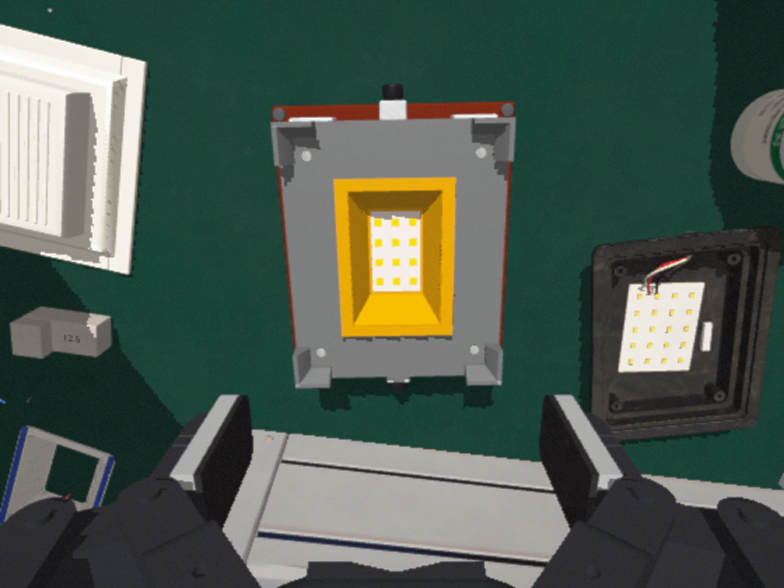

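Nest seen from the wrist (×1.4 picture): the gold flange corners are at (333,178), (456,178), (453,336), (341,336), and the frame's four screw dots at (306,156), (481,153), (474,350), (320,352).

Run:
```python
from h import *
import pickle
p,q=pickle.load(open("pics/w1.pkl","rb")); C=cam("wrist",(p,R.from_quat(q)))
S=lambda l:[((u+.5)/1.4-.5,(v+.5)/1.4-.5) for u,v in l]
print("gold",fit(C,S([(456,178),(453,336),(341,336),(333,178)]),rect(70,98,48),[.668,-.134,.14]))
px=S([(481,153),(474,350),(320,352),(306,156)])
g=[ray(C,a,.042) for a in px]; g=np.array(g)
print("screws c",g.mean(0),"yaws",[np.arctan2(*(g[i]-g[j])[[1,0]])for i,j in((0,3),(1,2))],[np.arctan2(*(g[i]-g[j])[[1,0]])-np.pi/2 for i,j in((0,1),(3,2))],np.linalg.norm(g[0]-g[3]),np.linalg.norm(g[1]-g[2]),np.linalg.norm(g[0]-g[1]))
togo(.668,-.134,.1,.143)
```

```text
gold (array([ 0.66884513, -0.13255497,  0.14806447]), np.float64(1.0005768506534878))
screws c [ 0.66866098 -0.13304782  0.042     ] yaws [np.float64(0.1544451681830315), np.float64(0.15106292964860094)] [np.float64(0.1558355806894176), np.float64(0.15429278902769417)] 0.10077630202704767 0.1009693636433358 0.12479728281396102
shift(tool,mm) now [  1.5  -0.6 103.3]  after turn [  1.5  -0.6 103.3]  turn tool z -0.006  tilt fix [0.0021 0.0011 0.    ]  pos [ 668.6 -135.3  203.3]
```

```bash
python3 -m inch '{"rows":[[2,0,20,0.002,0.001,-0.015,77],[0,0,40,0,0,0,77],[0,0,40,0,0,0,77],[0,0,30,0,0,0,77],[0,0,10,0,0,0,77]]}' 30
python3 -m inch '{"rows":[[0,0,6,0,0,0,77],[0,0,6,0,0,0,77],[0,0,5,0,0,0,77],[0,0,3,0,0,0,77],[0,0,0,0,0,0,77]]}'
python3 - <<'E'
from h import *
import pickle
togo(.6687,-.133,.033,.152)
p=pose(); im=get_image("wrist"); cv2.imwrite("pics/w2.png",cv2.resize(im[100:400,90:490],(784,588),interpolation=cv2.INTER_CUBIC))
E
```

```text
t: 3.65
ee_pos: [0.6668, -0.1328, 0.0597]
orientation: [-0.002, 0.651, 0.759, -0.001]
contact_force: [-0.2, 0.4, 0.4]
grip_width: 0.077
grip_force: 0.0
t: 4.15
ee_pos: [0.668, -0.1329, 0.0414]
orientation: [-0.001, 0.651, 0.759, -0.0]
contact_force: [-0.7, -0.0, -0.8]
grip_width: 0.0769
grip_force: 0.0
shift(tool,mm) now [-0.2  0.7  8.4]  after turn [-0.2  0.7  8.4]  turn tool z 0.0  tilt fix [-0.0018 -0.001   0.    ]  pos [ 668.  -132.9   41.4]
```

View pics/w2.png

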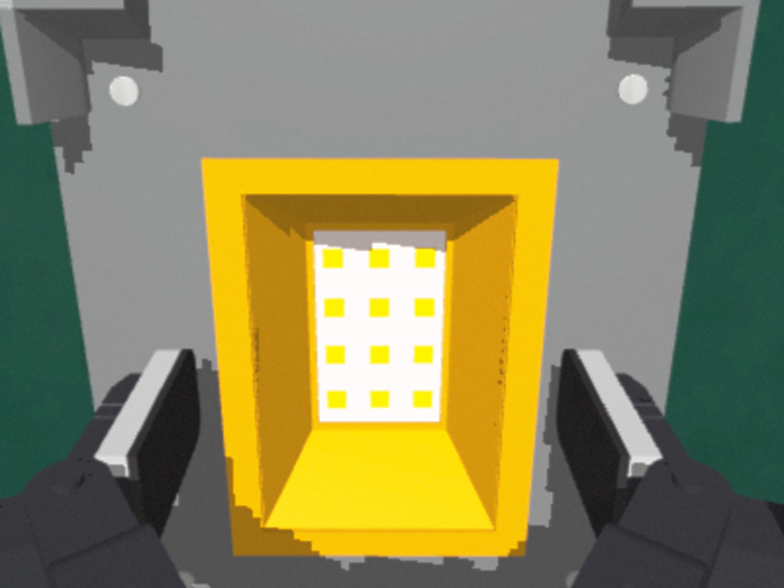

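Fingers straddle the flange evenly, with pads at x≈195 and 560 around 215–545. I'll feel for the frame face.

```bash
python3 -m inch '{"rows":[[0,0.5,3,-0.002,-0.001,0,77],[0,0,2,0,0,0,77],[0,0,0,0,0,0,77],[0,0,0,0,0,0,77],[0,0,0,0,0,0,77]]}'
for i in 1 2 3 4 5 6; do :; done
python3 -m inch '{"rows":[[0,0,1,0,0,0,77],[0,0,0,0,0,0,77],[0,0,0,0,0,0,77],[0,0,0,0,0,0,77],[0,0,0,0,0,0,77]]}' | grep -E "ee|contact"
python3 -m inch '{"rows":[[0,0,1,0,0,0,77],[0,0,0,0,0,0,77],[0,0,0,0,0,0,77],[0,0,0,0,0,0,77],[0,0,0,0,0,0,77]]}'| grep -E "ee|contact"
python3 -m inch '{"rows":[[0,0,1,0,0,0,77],[0,0,0,0,0,0,77],[0,0,0,0,0,0,77],[0,0,0,0,0,0,77],[0,0,0,0,0,0,77]]}'| grep -E "ee|contact"
```

```text
t: 4.7
ee_pos: [0.6685, -0.1328, 0.0363]
orientation: [0.0, 0.651, 0.759, 0.0]
contact_force: [0.9, -0.9, -0.2]
grip_width: 0.077
grip_force: 0.0
ee_pos: [0.6684, -0.1328, 0.0353]
contact_force: [0.1, 0.7, -0.4]
ee_pos: [0.6684, -0.1328, 0.0343]
contact_force: [-0.7, -0.5, -0.1]
ee_pos: [0.6684, -0.1328, 0.0333]
contact_force: [0.2, 0.8, 0.4]
```

```bash
python3 -m inch '{"rows":[[0,0,1,0,0,0,77],[0,0,0,0,0,0,77],[0,0,0,0,0,0,74],[0,0,0,0,0,0,74],[0,0,0,0,0,0,74]]}' | grep -E "ee|contact"
python3 -m inch '{"rows":[[0,0,0,0,0,0,65],[0,0,0,0,0,0,65],[0,0,0,0,0,0,65],[0,0,0,0,0,0,65],[0,0,0,0,0,0,65]]}' 30
```

```text
ee_pos: [0.6687, -0.1329, 0.0331]
contact_force: [-0.7, -0.2, 8.2]
t: 7.2
ee_pos: [0.6698, -0.1331, 0.0348]
orientation: [0.002, 0.651, 0.759, 0.001]
contact_force: [-0.5, 2.1, 24.4]
grip_width: 0.0681
grip_force: 40.1
```

```bash
python3 -m inch '{"rows":[[0,0,-1,0,0,0,65],[0,0,0,0,0,0,65],[0,0,-1,0,0,0,65],[0,0,0,0,0,0,65],[0,0,0,0,0,0,65]]}'
python3 -m inch '{"rows":[[0,0,-2,0,0,0,65],[0,0,-2,0,0,0,65],[0,0,-2,0,0,0,65],[0,0,-2,0,0,0,65],[0,0,0,0,0,0,65]]}'
python3 - <<'E'
from h import *
im=get_image("wrist"); cv2.imwrite("pics/w3.png",im[100:400,90:490])
E
```

```text
t: 7.7
ee_pos: [0.6689, -0.1329, 0.035]
orientation: [0.001, 0.651, 0.759, 0.0]
contact_force: [0.3, 0.6, 8.2]
grip_width: 0.0678
grip_force: 38.8
t: 8.2
ee_pos: [0.6685, -0.1329, 0.0425]
orientation: [0.0, 0.651, 0.759, 0.0]
contact_force: [0.7, -0.6, 0.2]
grip_width: 0.0679
grip_force: 34.2
```

View pics/w3.png

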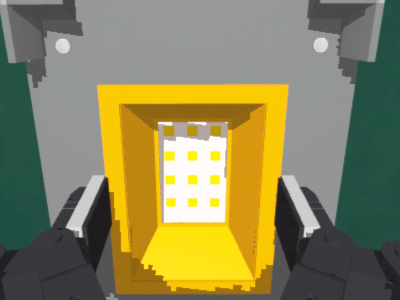

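Gold reflector is gripped square at the flange and lifting. Carrying it to the tray.

```bash
python3 -m inch '{"rows":[[0,0,-15,0,0,0,65],[0,0,-25,0,0,0,65],[0,0,-25,0,0,0.085,65],[0,0,-15,0,0,0.085,65],[0,0,0,0,0,0.085,65]]}' | grep -E "ee|grip"
python3 -m inch '{"rows":[[25,-4,0,0,0,0,65],[35,-6,0,0,0,0,65],[40,-6,0,0,0,0,65],[40,-6,0,0,0,0,65],[40,-6,0,0,0,0,65]]}'| grep -E "ee|grip"
python3 -m inch '{"rows":[[40,-6,0,0,0,0,65],[35,-5,0,0,0,0,65],[20,-3,0,0,0,0,65],[8,-1,0,0,0,0,65],[0,0,0,0,0,0,65]]}'| grep -E "ee|grip"
python3 - <<'E'
from h import *
togo(.6547,.153,.0135,-.103)
E
```

```text
ee_pos: [0.6694, -0.1331, 0.1247]
grip_width: 0.068
grip_force: 34.2
ee_pos: [0.6588, 0.0506, 0.1222]
grip_width: 0.0681
grip_force: 34.2
ee_pos: [0.6547, 0.1536, 0.1221]
grip_width: 0.0679
grip_force: 34.2
shift(tool,mm) now [-6.000e-01  1.000e-01  1.086e+02]  after turn [-6.000e-01  1.000e-01  1.086e+02]  turn tool z 0.001  tilt fix [-0.0002  0.0001 -0.    ]  pos [654.7 153.6 122.1]
```

```bash
python3 -m inch '{"rows":[[0,0,20,0,0,0,65],[0,0,30,0,0,0,65],[0,0,25,0,0,0,65],[0,0,15,0,0,0,65],[0,0,8,0,0,0,65]]}' | grep -E "ee|grip|cont"
python3 -m inch '{"rows":[[0,0,4,0,0,0,65],[0,0,3,0,0,0,65],[0,0,2,0,0,0,65],[0,0,1,0,0,0,65],[0,0,0,0,0,0,65]]}'| grep -E "ee|grip|cont"
```

```text
ee_pos: [0.6543, 0.1515, 0.0228]
contact_force: [-0.5, 0.9, -1.1]
grip_width: 0.0679
grip_force: 34.2
ee_pos: [0.6549, 0.1531, 0.0146]
contact_force: [0.5, 0.7, -0.3]
grip_width: 0.0679
grip_force: 34.2
```

```bash
python3 -m inch '{"rows":[[0,0,2,0,0,0,65],[0,0,0,0,0,0,65],[0,0,0,0,0,0,65],[0,0,0,0,0,0,65],[0,0,0,0,0,0,65]]}'| grep -E "ee|grip|cont"
python3 -m inch '{"rows":[[0,0,0,0,0,0,77],[0,0,0,0,0,0,79],[0,0,0,0,0,0,79],[0,0,-10,0,0,0,79],[0,0,-20,0,0,0,79]]}'| grep -E "ee|grip|cont"
python3 -m inch '{"rows":[[0,0,-35,0,0,0,85],[0,0,-40,0,0,0,85],[0,0,-40,0,0,0,85],[0,0,-40,0,0,0,85],[0,0,-10,0,0,0,85]]}'| grep -E "ee|grip|cont"
python3 - <<'E'
from h import *
cv2.imwrite("pics/w4.png",get_image("wrist")); p,r=pose()
togo(.434,-.357,.2,-.281)
E
```

```text
ee_pos: [0.6551, 0.1532, 0.0127]
contact_force: [-0.1, 0.4, 5.7]
grip_width: 0.068
grip_force: 34.6
ee_pos: [0.6538, 0.153, 0.0418]
contact_force: [-0.1, -0.3, 0.2]
grip_width: 0.079
grip_force: 0.0
ee_pos: [0.6559, 0.1533, 0.2127]
contact_force: [0.1, 0.4, 0.5]
grip_width: 0.0849
grip_force: 0.0
shift(tool,mm) now [-530.4 -168.3   10.3]  after turn [-551.8  -71.7   10.8]  turn tool z 0.178  tilt fix [ 0.0057 -0.0012  0.    ]  pos [655.9 153.3 211.9]
```

View pics/w4.png

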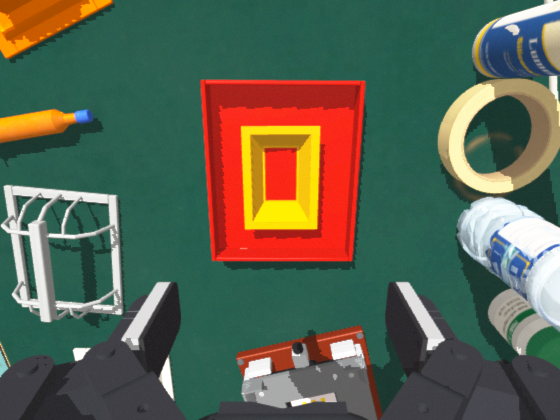

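Gold reflector lies flat and upright inside the red tray (280,178). On to the silver one.

```bash
python3 -m inch '{"rows":[[-20,-34,0,0,0,0,85],[-33,-34,0,0,0,0,85],[-33,-34,0,0,0,0,85],[-33,-34,0,0,0,0,85],[-33,-32,0,0,0,0,85]]}'| grep -E "ee"
python3 -m inch '{"rows":[[-38,0,0,0,0,0,85],[-38,0,0,0,0,0,85],[-38,0,0,0,0,0,85],[-38,0,0,0,0,0,85],[-38,0,0,0,0,0,85]]}'| grep -E "ee"
python3 -m inch '{"rows":[[-38,0,0,0,0,0.06,85],[-38,0,0,0,0,0.06,85],[-38,0,0,0,0,0.06,85],[-38,0,0,0,0,0,85],[-20,0,0,0,0,0,85]]}'| grep -E "ee"
python3 -m inch '{"rows":[[0,0,0,0,0,0,85],[0,0,0,0,0,0,85],[0,0,0,0,0,0,85],[0,0,0,0,0,0,85],[0,0,0,0,0,0,85]]}'| grep -E "ee"
python3 - <<'E'
from h import *
import pickle
p=pose(); im=get_image("wrist"); cv2.imwrite("pics/w5.png",cv2.resize(im[0:300,80:480],(800,600),interpolation=cv2.INTER_CUBIC)); pickle.dump((p[0],p[1].as_quat()),open("pics/w5.pkl","wb"))
togo(.434,-.357,.2,-.281)
E
```

```text
ee_pos: [0.4696, 0.0186, 0.2064]
ee_pos: [0.4515, -0.171, 0.2066]
ee_pos: [0.4165, -0.34, 0.2062]
ee_pos: [0.4181, -0.3372, 0.2074]
shift(tool,mm) now [-14.5  20.8   7.4]  after turn [-14.5  20.8   7.4]  turn tool z -0.001  tilt fix [0.0002 0.     0.    ]  pos [ 418.  -337.3  207.4]
```

View pics/w5.png

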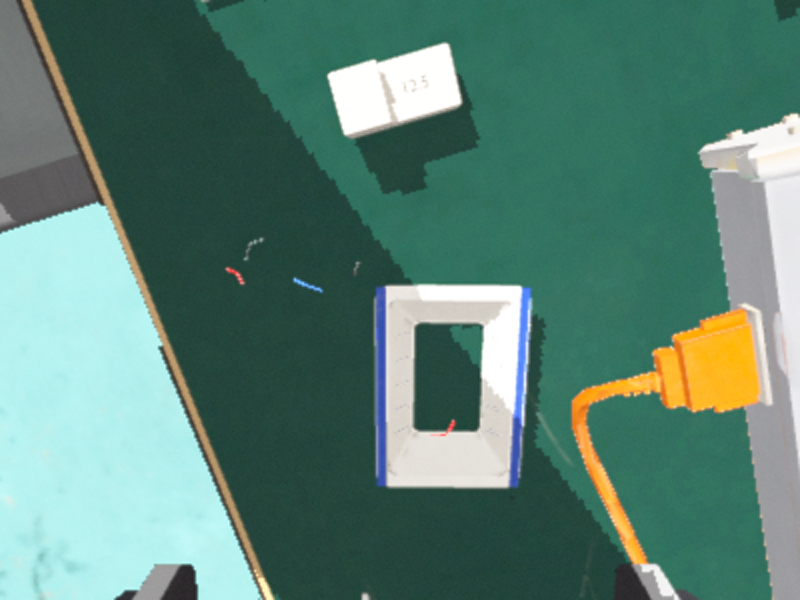

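The silver flange's corners in the ×2 crop (offset 80,0) are (376,286), (531,288), (519,488) and (378,487). The cable beside it lies low.

Run:
```python
from h import *
import pickle
p,q=pickle.load(open("pics/w5.pkl","rb")); C=cam("wrist",(p,R.from_quat(q)))
S=lambda l:[((u+.5)/2-.5+80,(v+.5)/2-.5) for u,v in l]
v,e=fit(C,S([(531,287),(519,488),(378,487),(376,286)]),rect(70,98,22),[.434,-.357,-.28]); print(v,e)
togo(v[0],v[1],.0095,v[2])
```

```text
[ 0.43460996 -0.35709293 -0.2855783 ] 0.4038926081263412
shift(tool,mm) now [-14.4  21.4 197.9]  after turn [-14.3  21.5 197.9]  turn tool z 0.003  tilt fix [0.0002 0.     0.    ]  pos [ 418.  -337.3  207.4]
```

```bash
python3 -m inch '{"rows":[[-8,12,15,0,0,0.003,77],[-6.4,9.4,35,0,0,0,77],[0,0,45,0,0,0,77],[0,0,45,0,0,0,77],[0,0,30,0,0,0,77]]}'| grep -E "ee|cont"
python3 -m inch '{"rows":[[0,0,15,0,0,0,77],[0,0,8,0,0,0,77],[0,0,4,0,0,0,77],[0,0,0,0,0,0,77],[0,0,0,0,0,0,77]]}'| grep -E "ee|cont"
python3 - <<'E'
from h import *
togo(.43461,-.35709,.0095,-.2856)
E
```

```text
ee_pos: [0.4336, -0.3565, 0.0346]
contact_force: [-0.2, -1.0, 1.0]
ee_pos: [0.4347, -0.358, 0.0111]
contact_force: [-0.5, 0.7, 0.5]
shift(tool,mm) now [ 0.9 -0.4  1.6]  after turn [ 0.9 -0.4  1.6]  turn tool z -0.0  tilt fix [0.0012 0.0007 0.    ]  pos [ 434.7 -358.    11.1]
```

```bash
python3 -m inch '{"rows":[[0.9,-0.4,1.5,0.001,0.001,0,77],[0,0,0,0,0,0,77],[0,0,0,0,0,0,72],[0,0,0,0,0,0,65],[0,0,0,0,0,0,65]]}' 30| grep -E "ee|cont"
python3 -m inch '{"rows":[[0,0,0,0,0,0,65],[0,0,0,0,0,0,65],[0,0,0,0,0,0,65],[0,0,0,0,0,0,65],[0,0,0,0,0,0,65]]}'| grep -E "ee|grip|cont"
python3 -m inch '{"rows":[[0,0,-5,0,0,0,65],[0,0,-20,0,0,0,65],[0,0,-35,0,0,0,65],[0,0,-35,0,0,0,65],[0,0,-35,0,0,0,65]]}'| grep -E "ee|grip|cont"
python3 - <<'E'
from h import *
togo(.440,-.134,.14,.152)
E
```

```text
ee_pos: [0.4342, -0.3568, 0.0095]
contact_force: [-3.3, 1.9, 11.2]
ee_pos: [0.4342, -0.3568, 0.0095]
contact_force: [-2.8, 1.7, 10.8]
grip_width: 0.0678
grip_force: 30.7
ee_pos: [0.434, -0.3567, 0.1404]
contact_force: [0.5, 0.4, -0.4]
grip_width: 0.0681
grip_force: 34.0
shift(tool,mm) now [215.3 -57.1   0.7]  after turn [219.2  39.6   0.6]  turn tool z -0.438  tilt fix [-0.0011 -0.0011 -0.    ]  pos [ 434.  -356.7  140.4]
```

```bash
python3 -m inch '{"rows":[[25,-7,0,0,0,0,65],[38,-10,0,0,0,0,65],[38,-10,0,0,0,0,65],[38,-10,0,0,0,0,65],[38,-10,0,0,0,0,65]]}'| grep -E "ee|grip"
python3 -m inch '{"rows":[[25,-7,0,0,0,0,65],[13,-3,0,0,0,-0.11,65],[0,0,0,0,0,-0.11,65],[0,0,0,0,0,-0.11,65],[0,0,0,0,0,-0.108,65]]}'| grep -E "ee|grip"
python3 - <<'E'
from h import *
togo(.6687,-.133,.12,.152)
E
```

```text
ee_pos: [0.4388, -0.1724, 0.1393]
grip_width: 0.0679
grip_force: 34.0
ee_pos: [0.4402, -0.1343, 0.1394]
grip_width: 0.0676
grip_force: 34.0
shift(tool,mm) now [-34.4 225.9  19.3]  after turn [-33.3 226.   19.3]  turn tool z 0.005  tilt fix [-0.0002 -0.0012 -0.    ]  pos [ 440.2 -134.3  139.4]
```

```bash
python3 -m inch '{"rows":[[-3,20,0,0,-0.001,0.005,65],[-6,38,0,0,0,0,65],[-6,40,0,0,0,0,65],[-6,40,0,0,0,0,65],[-6,40,0,0,0,0,65]]}'| grep -E "ee|grip"
python3 -m inch '{"rows":[[-5,35,0,0,0,0,65],[-2,13,0,0,0,0,65],[0,0,10,0,0,0,65],[0,0,0,0,0,0,65],[0,0,0,0,0,0,65]]}'| grep -E "ee|grip"
python3 - <<'E'
from h import *
import pickle
togo(.6687,-.133,.037,.152)
p=pose(); im=get_image("wrist"); cv2.imwrite("pics/w6.png",cv2.resize(im[50:350,80:480],(800,600),interpolation=cv2.INTER_CUBIC)); pickle.dump((p[0],p[1].as_quat()),open("pics/w6.pkl","wb"))
E
```

```text
ee_pos: [0.6218, -0.1349, 0.1392]
grip_width: 0.0677
grip_force: 34.0
ee_pos: [0.6676, -0.1349, 0.1288]
grip_width: 0.0677
grip_force: 34.0
shift(tool,mm) now [ 1.6  1.5 91.8]  after turn [ 1.6  1.5 91.8]  turn tool z -0.005  tilt fix [-0.0015 -0.0008  0.    ]  pos [ 667.6 -134.9  128.8]
```

View pics/w6.png

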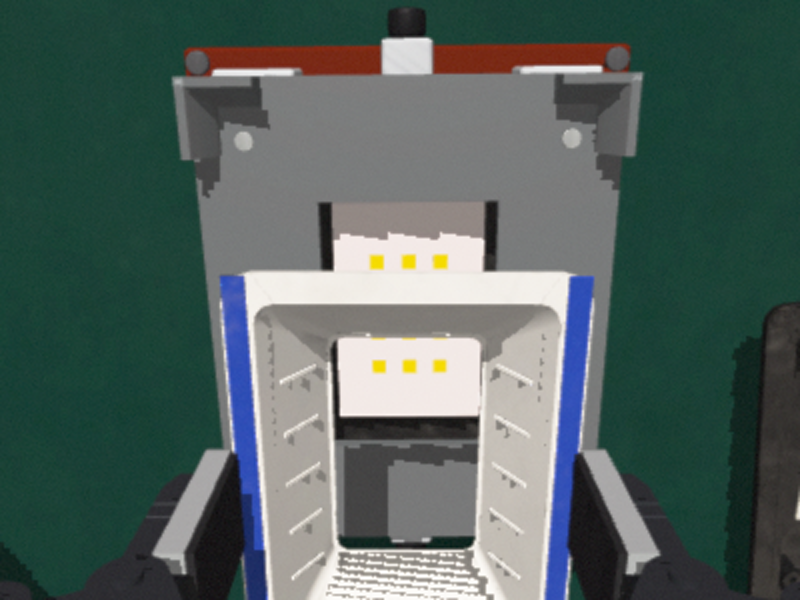

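Held silver: far flange corners at (221,276) and (593,275). Frame opening's far corners are at (319,202) and (498,200), screw dots at (244,141) and (571,138).

Run:
```python
from h import *
import pickle
p,q=pickle.load(open("pics/w6.pkl","rb")); C=cam("wrist",(p,R.from_quat(q)))
S=lambda l:[((u+.5)/2-.5+80,(v+.5)/2-.5+50) for u,v in l]
for n,l,z,half in [("silver",[(221,276),(593,275)],.1413,.049),("open",[(319,202),(498,200)],.042,.043),("screw",[(244,141),(571,138)],.042,.0624)]:
    a,b=[ray(C,u,z) for u in S(l)]; y=np.arctan2(*(b-a)[[1,0]]); m=(a+b)/2; c=m+half*np.array([np.sin(y),-np.cos(y),0]); print(n,np.linalg.norm(b-a),y,m,c)
```

```text
silver 0.06908559044885888 0.15096721449664466 [ 0.66101654 -0.08677135  0.1413    ] [ 0.66838587 -0.13521403  0.1413    ]
open 0.0564998092710205 0.15931912604649676 [ 0.66209275 -0.08997507  0.042     ] [ 0.66891453 -0.1324305   0.042     ]
screw 0.10045220400199177 0.15702812818647352 [ 0.65895017 -0.07130923  0.042     ] [ 0.66870851 -0.13294149  0.042     ]
```

```bash
python3 -m inch '{"rows":[[2.1,0.9,10,-0.0015,-0.001,-0.006,65],[0,0,25,0,0,0,65],[0,0,20,0,0,0,65],[0,0,8,0,0,0,65],[0,0,0,0,0,0,65]]}'| grep -E "ee|cont|grip"
python3 -m inch '{"rows":[[0,0,6,0,0,0,65],[0,0,6,0,0,0,65],[0,0,5,0,0,0,65],[0,0,5,0,0,0,65],[0,0,0,0,0,0,65]]}'| grep -E "ee|cont|grip"
python3 - <<'E'
from h import *
togo(.6687,-.133,.036,.153)
E
```

```text
ee_pos: [0.6686, -0.1325, 0.065]
contact_force: [1.7, 0.2, 0.7]
grip_width: 0.0679
grip_force: 34.0
ee_pos: [0.6691, -0.1326, 0.0432]
contact_force: [0.0, -0.2, -0.1]
grip_width: 0.0677
grip_force: 34.0
shift(tool,mm) now [-0.3 -0.4  7.2]  after turn [-0.3 -0.4  7.2]  turn tool z 0.0  tilt fix [0.0001 0.0002 0.    ]  pos [ 669.1 -132.6   43.2]
```

```bash
python3 -m inch '{"rows":[[-0.2,-0.2,3,0,0,0,65],[0,0,2,0,0,0,65],[0,0,1,0,0,0,65],[0,0,0,0,0,0,65],[0,0,0,0,0,0,65]]}'| grep -E "ee|cont|grip"
python3 -m inch '{"rows":[[0,0,1,0,0,0,65],[0,0,0,0,0,0,65],[0,0,0.5,0,0,0,65],[0,0,0,0,0,0,65],[0,0,0,0,0,0,65]]}'| grep -E "ee|cont|grip"
```

```text
ee_pos: [0.6693, -0.133, 0.038]
contact_force: [0.2, -1.0, -0.3]
grip_width: 0.0677
grip_force: 34.0
ee_pos: [0.6693, -0.133, 0.0364]
contact_force: [-0.0, 0.6, -0.2]
grip_width: 0.0678
grip_force: 34.0
```

```bash
python3 -m inch '{"rows":[[0,0,1,0,0,0,65],[0,0,0,0,0,0,65],[0,0,0.7,0,0,0,65],[0,0,0,0,0,0,65],[0,0,0,0,0,0,65]]}'| grep -E "ee|cont|grip"
python3 -m inch '{"rows":[[0,0,0,0,0,0,74],[0,0,0,0,0,0,77],[0,0,0,0,0,0,77],[0,0,-5,0,0,0,77],[0,0,-20,0,0,0,79]]}'| grep -E "ee|grip|cont"
python3 -m inch '{"rows":[[0,0,-30,0,0,0,79],[0,0,-35,0,0,0,85],[0,0,-40,0,0,0,85],[0,0,-35,0,0,0,85],[0,0,0,0,0,0,85]]}'| grep -E "ee|grip|cont"
python3 - <<'E'
from h import *
import pickle
togo(.44,-.105,.2,-.1)
p=pose(); im=get_image("wrist"); cv2.imwrite("pics/w7.png",cv2.resize(im,(784,588),interpolation=cv2.INTER_CUBIC)); pickle.dump((p[0],p[1].as_quat()),open("pics/w7.pkl","wb"))
E
```

```text
ee_pos: [0.6694, -0.133, 0.0355]
contact_force: [-2.5, 1.3, 11.4]
grip_width: 0.0678
grip_force: 34.7
ee_pos: [0.6681, -0.1327, 0.0584]
contact_force: [-0.8, 1.1, 0.3]
grip_width: 0.079
grip_force: 0.0
ee_pos: [0.6707, -0.1334, 0.205]
contact_force: [0.4, 0.0, -0.2]
grip_width: 0.0845
grip_force: 0.0
shift(tool,mm) now [  63.2 -223.7    3.1]  after turn [   5.2 -232.4    3.2]  turn tool z 0.253  tilt fix [0.0075 0.004  0.    ]  pos [ 670.7 -133.4  205. ]
```

View pics/w7.png

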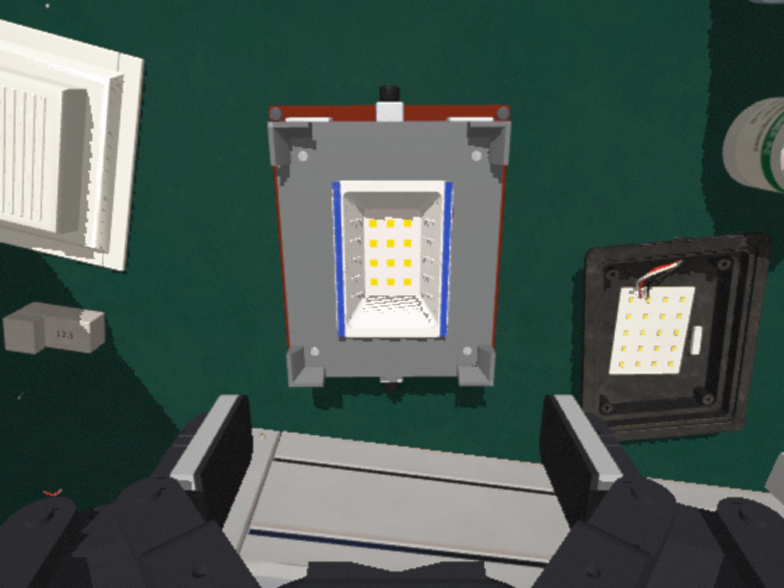

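Silver reflector is seated square in the opening (391,260). Next the white diffuser.

```bash
python3 -m inch '{"rows":[[6,-22,0,0,0,0.05,85],[10,-40,0,0,0,0.05,85],[10,-40,0,0,0,0.05,85],[6,-40,0,0,0,0.05,85],[2,-40,0,0,0,0.053,85]]}'| grep -E "ee"
python3 -m inch '{"rows":[[0,-37,0,0,0,0,85],[0,-12,0,0,0,0,85],[0,0,0,0,0,0,85],[0,0,0,0,0,0,85],[0,0,0,0,0,0,85]]}'| grep -E "ee"
python3 - <<'E'
from h import *
import pickle
p=pose(); im=get_image("wrist"); cv2.imwrite("pics/w8.png",cv2.resize(im[0:300,80:480],(800,600),interpolation=cv2.INTER_CUBIC)); pickle.dump((p[0],p[1].as_quat()),open("pics/w8.pkl","wb"))
togo(.439,-.1055,.2,-.1)
E
```

```text
ee_pos: [0.483, -0.1062, 0.1985]
ee_pos: [0.4375, -0.1022, 0.1991]
shift(tool,mm) now [-3.2  1.9 -0.9]  after turn [-3.2  1.9 -0.9]  turn tool z 0.0  tilt fix [ 0.0008  0.0002 -0.    ]  pos [ 437.4 -102.2  199.1]
```

View pics/w8.png

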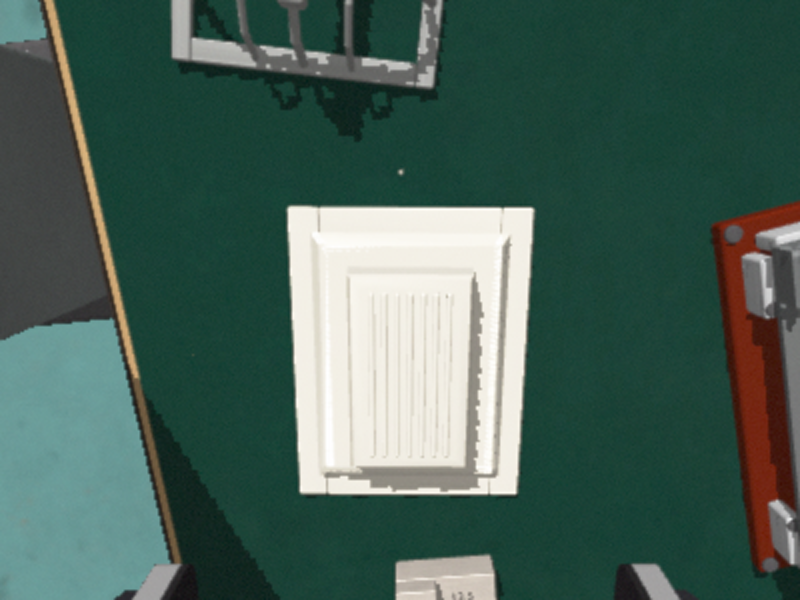

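The white diffuser's flange corners (top face z 4) are at (534,208), (518,494), (301,494) and (288,207) in the ×2 crop.

Run:
```python
from h import *
import pickle
p,q=pickle.load(open("pics/w8.pkl","rb")); C=cam("wrist",(p,R.from_quat(q)))
S=lambda l:[((u+.5)/2-.5+80,(v+.5)/2-.5) for u,v in l]
v,e=fit(C,S([(534,208),(518,494),(301,494),(288,207)]),rect(110,140,4),[.434,-.1,-.1]); print(v,e)
togo(v[0],v[1],.0105,v[2])
```

```text
[ 0.44001473 -0.10440421 -0.10146246] 0.24913456590124383
shift(tool,mm) now [ -1.9   2.6 188.6]  after turn [ -1.9   2.6 188.6]  turn tool z 0.002  tilt fix [ 0.0008  0.0002 -0.    ]  pos [ 437.4 -102.2  199.1]
```

```bash
python3 -m inch '{"rows":[[-1.9,2.6,15,0.001,0,0.002,66],[0,0,35,0,0,0,66],[0,0,45,0,0,0,66],[0,0,40,0,0,0,66],[0,0,25,0,0,0,66]]}'| grep -E "ee|cont"
python3 -m inch '{"rows":[[0,0,14,0,0,0,66],[0,0,8,0,0,0,66],[0,0,5,0,0,0,66],[0,0,0,0,0,0,66],[0,0,0,0,0,0,66]]}'| grep -E "ee|cont"
python3 - <<'E'
from h import *
togo(.4400,-.1044,.0105,-.1015)
E
```

```text
ee_pos: [0.4384, -0.1038, 0.0367]
contact_force: [0.2, 0.3, -0.1]
ee_pos: [0.4394, -0.1044, 0.013]
contact_force: [-0.1, -0.0, -0.7]
shift(tool,mm) now [0.  0.6 2.5]  after turn [0.  0.6 2.5]  turn tool z -0.0  tilt fix [ 0.001   0.0006 -0.    ]  pos [ 439.4 -104.4   13. ]
```

```bash
python3 -m inch '{"rows":[[0,0.6,2,0.001,0.001,0,66],[0,0,0,0,0,0,66],[0,0,0,0,0,0,58],[0,0,0,0,0,0,48],[0,0,0,0,0,0,48]]}' 40| grep -E "ee|cont|grip"
python3 -m inch '{"rows":[[0,0,0,0,0,0,48],[0,0,0,0,0,0,48],[0,0,0,0,0,0,48],[0,0,0,0,0,0,48],[0,0,0,0,0,0,48]]}'| grep -E "ee|grip|cont"
```

```text
ee_pos: [0.4396, -0.1043, 0.011]
contact_force: [-3.3, 1.1, 11.7]
grip_width: 0.0541
grip_force: 40.6
ee_pos: [0.4397, -0.1043, 0.011]
contact_force: [-2.3, 0.9, 11.7]
grip_width: 0.0537
grip_force: 40.5
```

```bash
python3 -m inch '{"rows":[[0,0,-4,0,0,0,48],[0,0,-16,0,0,0,48],[0,0,-30,0,0,0,48],[0,0,-35,0,0,-0.08,48],[0,0,-25,0,0,-0.09,48]]}'| grep -E "ee|grip"
python3 -m inch '{"rows":[[-6,20,-4,0,0,-0.085,48],[-10,35,0,0,0,0,48],[-10,35,0,0,0,0,48],[-10,35,0,0,0,0,48],[-10,35,0,0,0,0,48]]}'| grep -E "ee|grip"
python3 -m inch '{"rows":[[-8,30,0,0,0,0,48],[-6,20,0,0,0,0,48],[-3,11,0,0,0,0,48],[0,0,0,0,0,0,48],[0,0,0,0,0,0,48]]}'| grep -E "ee|grip"
python3 - <<'E'
from h import *
import pickle
p=pose(); im=get_image("wrist"); cv2.imwrite("pics/w9.png",cv2.resize(im[50:350,80:480],(800,600),interpolation=cv2.INTER_CUBIC)); pickle.dump((p[0],p[1].as_quat()),open("pics/w9.pkl","wb"))
togo(.6688,-.1328,.053,.153)
E
```

```text
ee_pos: [0.4397, -0.1044, 0.1225]
grip_width: 0.0539
grip_force: 43.3
ee_pos: [0.6057, -0.1272, 0.1243]
grip_width: 0.054
grip_force: 43.3
ee_pos: [0.6668, -0.1345, 0.124]
grip_width: 0.0535
grip_force: 43.3
shift(tool,mm) now [ 1.3  2.5 71.3]  after turn [ 1.3  2.5 71.3]  turn tool z -0.0  tilt fix [-0.0012 -0.0011 -0.    ]  pos [ 666.6 -134.5  124.3]
```

View pics/w9.png

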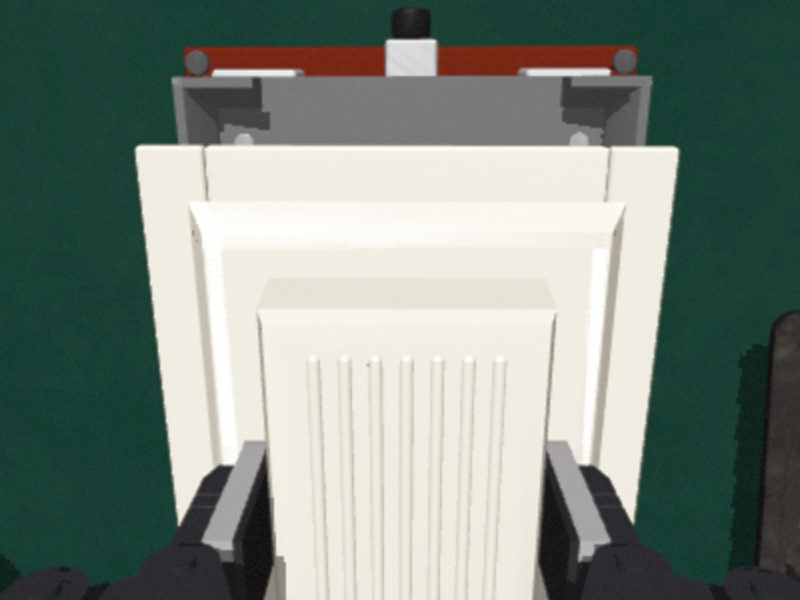

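Held diffuser: far flange corners at (137,147) and (679,148).

Run:
```python
from h import *
import pickle
p,q=pickle.load(open("pics/w9.pkl","rb")); C=cam("wrist",(p,R.from_quat(q)))
S=lambda l:[((u+.5)/2-.5+80,(v+.5)/2-.5+50) for u,v in l]
for z in (.1173,):
    a,b=[ray(C,u,z) for u in S([(137,147),(679,148.5)])]; y=np.arctan2(*(b-a)[[1,0]]); m=(a+b)/2; c=m+.07*np.array([np.sin(y),-np.cos(y),0]); print(np.linalg.norm(b-a),y,c)
```

```text
0.10900773866181589 0.1517454765576051 [ 0.66747718 -0.13464012  0.1173    ]
```

```bash
python3 -m inch '{"rows":[[1.6,1.7,8,-0.001,-0.001,-0.001,48],[0,0,20,0,0,0,48],[0,0,15,0,0,0,48],[0,0,8,0,0,0,48],[0,0,4,0,0,0,48]]}'| grep -E "ee|cont|grip"
python3 -m inch '{"rows":[[0,0,3,0,0,0,48],[0,0,2,0,0,0,48],[0,0,2,0,0,0,48],[0,0,2,0,0,0,48],[0,0,0,0,0,0,48]]}'| grep -E "ee|cont|grip"
python3 - <<'E'
from h import *
togo(.6688,-.1328,.053,.153)
E
```

```text
ee_pos: [0.6682, -0.1326, 0.0685]
contact_force: [-0.2, -0.9, -2.0]
grip_width: 0.0539
grip_force: 43.3
ee_pos: [0.6687, -0.1328, 0.0601]
contact_force: [-0.6, -0.0, -1.7]
grip_width: 0.054
grip_force: 43.3
shift(tool,mm) now [0.  0.1 7.1]  after turn [0.  0.1 7.1]  turn tool z 0.001  tilt fix [0.0002 0.0001 0.    ]  pos [ 668.7 -132.8   60.1]
```

```bash
python3 -m inch '{"rows":[[0,0,2,0,0,0,48],[0,0,2,0,0,0,48],[0,0,1,0,0,0,48],[0,0,0,0,0,0,48],[0,0,0,0,0,0,48]]}'| grep -E "ee|cont|grip"
python3 -m inch '{"rows":[[0,0,1,0,0,0,48],[0,0,0,0,0,0,48],[0,0,1,0,0,0,48],[0,0,0,0,0,0,48],[0,0,0,0,0,0,48]]}'| grep -E "ee|cont|grip"
python3 -m inch '{"rows":[[0,0,1,0,0,0,48],[0,0,0,0,0,0,48],[0,0,0,0,0,0,48],[0,0,0,0,0,0,48],[0,0,0,0,0,0,48]]}'| grep -E "ee|cont|grip"
```

```text
ee_pos: [0.6688, -0.1328, 0.0553]
contact_force: [0.2, 0.5, -1.2]
grip_width: 0.0542
grip_force: 43.3
ee_pos: [0.6688, -0.1328, 0.0533]
contact_force: [0.1, 0.4, -1.0]
grip_width: 0.0541
grip_force: 43.3
ee_pos: [0.6688, -0.1328, 0.0531]
contact_force: [-3.5, 1.1, 9.3]
grip_width: 0.0536
grip_force: 44.7
```

Contact at z 53.1 exactly as expected. Release, lift, look.

```bash
python3 -m inch '{"rows":[[0,0,0,0,0,0,58],[0,0,0,0,0,0,64],[0,0,0,0,0,0,66],[0,0,-5,0,0,0,66],[0,0,-20,0,0,0,66]]}'| grep -E "ee|grip|cont"
python3 -m inch '{"rows":[[0,0,-30,0,0,0,66],[0,0,-35,0,0,0,66],[0,0,-35,0,0,0,66],[0,0,-25,0,0,0,66],[0,0,0,0,0,0,66]]}'| grep -E "ee|grip|cont"
python3 - <<'E'
from h import *
import pickle
togo(.4206,.0907,.2,-.206)
p=pose(); im=get_image("wrist"); cv2.imwrite("pics/w10.png",cv2.resize(im[0:300,80:480],(800,600),interpolation=cv2.INTER_CUBIC)); pickle.dump((p[0],p[1].as_quat()),open("pics/w10.pkl","wb"))
E
```

```text
ee_pos: [0.6678, -0.1325, 0.076]
contact_force: [-0.1, 0.3, 0.2]
grip_width: 0.066
grip_force: 0.0
ee_pos: [0.67, -0.1332, 0.2063]
contact_force: [-0.7, -0.1, -0.6]
grip_width: 0.066
grip_force: 0.0
shift(tool,mm) now [ 259.5 -212.1    4.5]  after turn [ 168.2 -289.9    4.3]  turn tool z 0.36  tilt fix [0.0055 0.0028 0.    ]  pos [ 670.  -133.2  206.3]
```

View pics/w10.png

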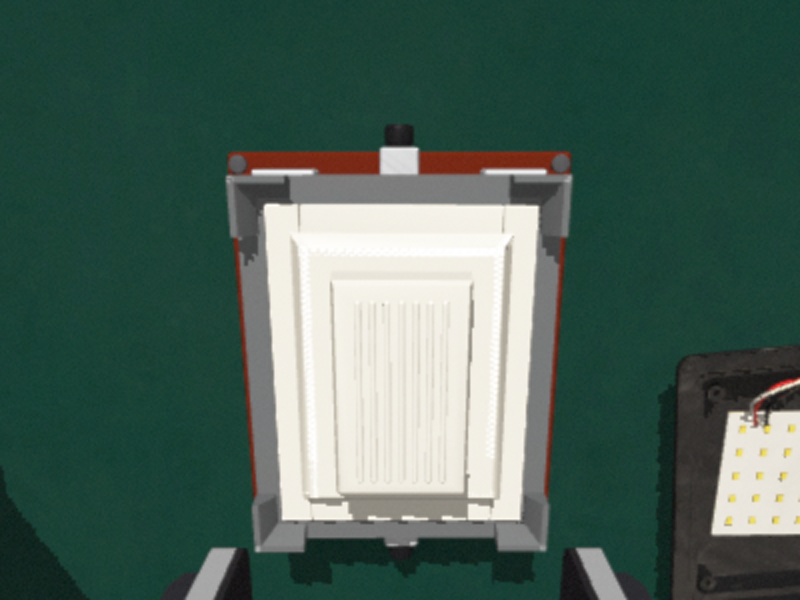

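Diffuser is seated evenly between the four stops (corners (264,205), (539,206), (522,520), (282,520)). Next the guard, which I'll locate with image code.

```bash
python3 -m inch '{"rows":[[0,0,0,0,0,0.072,60],[10,-10,0,0,0,0.072,60],[15,-20,0,0,0,0.072,60],[19,-30,0,0,0,0.072,60],[19,-32,0,0,0,0.072,60]]}'| grep -E "ee"
python3 -m inch '{"rows":[[19,-32,0,0,0,0,60],[19,-32,0,0,0,0,60],[19,-32,0,0,0,0,60],[19,-32,0,0,0,0,60],[19,-32,0,0,0,0,60]]}'| grep -E "ee"
python3 -m inch '{"rows":[[10,-25,0,0,0,0,60],[4,-10,0,0,0,0,60],[0,0,0,0,0,0,60],[0,0,0,0,0,0,60],[0,0,0,0,0,0,60]]}'| grep -E "ee"
cat > g.py <<'E'
from h import *
import pickle,sys
def corners(im,roi):
    x0,y0,x1,y1=roi; h=cv2.cvtColor(im,cv2.COLOR_BGR2HSV)
    m=((h[...,1]<70)&(h[...,2]>70)).astype(np.uint8)*255
    k=np.zeros_like(m); k[y0:y1,x0:x1]=m[y0:y1,x0:x1]
    n,l,s,c=cv2.connectedComponentsWithStats(cv2.morphologyEx(k,cv2.MORPH_CLOSE,np.ones((5,5)))); i=1+np.argmax(s[1:,4])
    hull=cv2.convexHull(np.argwhere(l==i)[:,::-1].astype(np.int32))
    q=cv2.approxPolyDP(hull,0.05*cv2.arcLength(hull,True),True)[:,0]
    return q,s[i]
if __name__=="__main__":
    p=pose(); im=get_image("wrist"); cv2.imwrite("pics/w11.png",im); pickle.dump((p[0],p[1].as_quat()),open("pics/w11.pkl","wb"))
    C=cam("wrist",p); print(proj(C,[[.42,.09,0]]))
    q,s=corners(im,(100,0,470,290)); print(q.tolist(),s)
    togo(.4206,.0907,.2,-.206)
    p,Q=pickle.load(open("pics/w10.pkl","rb")); C=cam("wrist",(p,R.from_quat(Q)))
    S=lambda l:[((u+.5)/2-.5+80,(v+.5)/2-.5) for u,v in l]
    print("diff",fit(C,S([(539,206),(522,520),(282,520),(264,205)]),rect(110,140,46),[.67,-.13,.15]))
E
python3 g.py
```

```text
ee_pos: [0.5783, -0.0644, 0.2008]
ee_pos: [0.4408, 0.0616, 0.2012]
ee_pos: [0.4122, 0.081, 0.2019]
[[288.36158467 165.68174101]]
[[200, 289], [100, 289], [109, 0]] [  100     0   108   290 12598]
shift(tool,mm) now [11.2  6.3  1.9]  after turn [11.2  6.3  1.9]  turn tool z -0.001  tilt fix [0.0002 0.0002 0.    ]  pos [412.1  81.1 201.9]
diff (array([ 0.66935997, -0.13294012,  0.15374297]), np.float64(0.5827423490714523))
```

```bash
cat > g2.py <<'E'
from g import *
def guard(im,C,v0,z,margin=12,half=None,roi=(0,0,560,300)):
    """refine guard pose: mask of bright px inside predicted polygon, hull quad, fit"""
    c,s=np.cos(v0[2]),np.sin(v0[2]); P=np.array(rect(110+2*margin,140+2*margin,0))/1000
    w=np.c_[c*P[:,0]-s*P[:,1]+v0[0],s*P[:,0]+c*P[:,1]+v0[1],np.full(4,z)]
    k=np.zeros(im.shape[:2],np.uint8); cv2.fillPoly(k,[proj(C,w).astype(np.int32)],1)
    h=cv2.cvtColor(im,cv2.COLOR_BGR2HSV); m=((h[...,1]<80)&(h[...,2]>60)).astype(np.uint8)*k
    n,l,st,_=cv2.connectedComponentsWithStats(cv2.morphologyEx(m,cv2.MORPH_CLOSE,np.ones((5,5)))); i=1+np.argmax(st[1:,4])
    hull=cv2.convexHull(np.argwhere(l==i)[:,::-1].astype(np.int32)); return hull[:,0],st[i]
if __name__=="__main__":
    p,Q=pickle.load(open("pics/w11.pkl","rb")); C=cam("wrist",(p,R.from_quat(Q))); im=cv2.imread("pics/w11.png")
    v0=[.4206,.0907,-.206]; hull,st=guard(im,C,v0,.005)
    q=cv2.approxPolyDP(hull[:,None].astype(np.int32),12,True)[:,0]; print(q.tolist(),st)
    c,s=np.cos(v0[2]),np.sin(v0[2]); P=np.array(rect(110,140,5))/1000
    print("predicted",proj(C,np.c_[c*P[:,0]-s*P[:,1]+v0[0],s*P[:,0]+c*P[:,1]+v0[1],P[:,2]]).round(1).tolist())
    if len(q)==4:
        e=proj(C,np.c_[c*P[:,0]-s*P[:,1]+v0[0],s*P[:,0]+c*P[:,1]+v0[1],P[:,2]])
        px=[q[np.argmin(np.hypot(*(q-a).T))] for a in e]; v,r=fit(C,px,rect(110,140,5),v0); print(v,r); togo(v[0],v[1],.04,v[2])
E
python3 g2.py
```

```text
[[351, 86], [344, 233], [235, 233], [227, 87]] [ 227   86  126  151 8432]
predicted [[351.6, 88.0], [343.0, 234.2], [234.0, 234.3], [227.2, 88.0]]
[ 0.42114903  0.09190804 -0.19802185] 0.4671832572313974
shift(tool,mm) now [ 12.5   6.6 161.9]  after turn [ 12.4   6.7 161.9]  turn tool z -0.009  tilt fix [0.0002 0.0002 0.    ]  pos [412.1  81.1 201.9]
```

```bash
python3 -m inch '{"rows":[[6,3,10,0,0,-0.009,35],[6.4,3.7,25,0,0,0,35],[0,0,45,0,0,0,35],[0,0,40,0,0,0,35],[0,0,25,0,0,0,35]]}' 60| grep -E "ee|cont"
python3 -m inch '{"rows":[[0,0,14,0,0,0,35],[0,0,5,0,0,0,35],[0,0,0,0,0,0,35],[0,0,0,0,0,0,35],[0,0,0,0,0,0,35]]}'| grep -E "ee|cont"
python3 -c "
from h import *
togo(.42115,.0919,.0365,-.198)"
```

```text
ee_pos: [0.4194, 0.0925, 0.0541]
contact_force: [0.2, -0.2, -0.3]
ee_pos: [0.421, 0.0924, 0.0388]
contact_force: [0.2, -0.5, 0.2]
shift(tool,mm) now [-0.5  0.2  2.3]  after turn [-0.5  0.2  2.3]  turn tool z 0.001  tilt fix [ 0.0018 -0.0002  0.    ]  pos [421.   92.4  38.8]
```

```bash
python3 -m inch '{"rows":[[-0.5,0.2,2.3,0.002,0,0,35],[0,0,0,0,0,0,20],[0,0,0,0,0,0,14],[0,0,0,0,0,0,4],[0,0,0,0,0,0,4]]}'| grep -E "ee|cont|grip"
python3 -m inch '{"rows":[[0,0,0,0,0,0,4],[0,0,0,0,0,0,4],[0,0,0,0,0,0,4],[0,0,0,0,0,0,4],[0,0,0,0,0,0,4]]}'| grep -E "ee|grip|cont"
python3 -m inch '{"rows":[[0,0,-4,0,0,0,4],[0,0,-16,0,0,0,4],[0,0,-30,0,0,0,4],[0,0,-35,0,0,0,4],[0,0,-35,0,0,0,4]]}'| grep -E "ee|grip|cont"
python3 -c "
from h import *
togo(.6692,-.1329,.15,.154)"
```

```text
ee_pos: [0.4205, 0.0919, 0.0362]
contact_force: [-1.8, -0.9, 7.2]
grip_width: 0.0084
grip_force: 59.2
ee_pos: [0.4205, 0.0919, 0.0361]
contact_force: [-2.0, -0.4, 6.4]
grip_width: 0.008
grip_force: 59.2
ee_pos: [0.4202, 0.0918, 0.1573]
contact_force: [1.2, -1.0, -2.1]
grip_width: 0.0084
grip_force: 58.8
shift(tool,mm) now [-171.7  288.2    6.8]  after turn [-260.3  211.6    6.9]  turn tool z -0.351  tilt fix [-0.0021  0.0002 -0.    ]  pos [420.2  91.8 157.3]
```

```bash
python3 -m inch '{"rows":[[0,0,0,-0.002,0,-0.07,4],[0,0,0,0,0,-0.07,4],[0,0,0,0,0,-0.07,4],[-5,4,0,0,0,-0.07,4],[-15,12,0,0,0,-0.071,4]]}'| grep -E "ee|grip"
python3 -m inch '{"rows":[[-25,20,0,0,0,0,4],[-28,23,0,0,0,0,4],[-28,23,0,0,0,0,4],[-28,23,0,0,0,0,4],[-28,23,0,0,0,0,4]]}'| grep -E "ee|grip"
python3 -m inch '{"rows":[[-28,23,0,0,0,0,4],[-28,23,0,0,0,0,4],[-25,20,0,0,0,0,4],[-15,12,0,0,0,0,4],[-7,5,0,0,0,0,4]]}'| grep -E "ee|grip"
python3 -m inch '{"rows":[[0,0,0,0,0,0,4],[0,0,0,0,0,0,4],[0,0,0,0,0,0,4],[0,0,0,0,0,0,4],[0,0,0,0,0,0,4]]}'| grep -E "ee|grip"
cat > g3.py <<'E'
from g2 import *
p=pose(); im=get_image("wrist"); cv2.imwrite("pics/w12.png",im); pickle.dump((p[0],p[1].as_quat()),open("pics/w12.pkl","wb"))
togo(.6692,-.1329,.0825,.154)
C=cam("wrist",p); zb=p[0][2]-.036+.005
m=p[1].as_matrix()[:,1]; v0=[p[0][0],p[0][1],np.arctan2(m[1],m[0])]
hull,st=guard(im,C,v0,zb,margin=5)
P=np.array(rect(110,140,zb*1000))/1000; c,s=np.cos(v0[2]),np.sin(v0[2])
print("pred",proj(C,np.c_[c*P[:,0]-s*P[:,1]+v0[0],s*P[:,0]+c*P[:,1]+v0[1],P[:,2]]).round(1).tolist(),v0)
cv2.imwrite("pics/w12b.png",cv2.resize(im[0:375,30:530],(800,600),interpolation=cv2.INTER_CUBIC))
E
python3 g3.py
```

```text
ee_pos: [0.4371, 0.0734, 0.1561]
grip_width: 0.0083
grip_force: 58.8
ee_pos: [0.5704, -0.0463, 0.156]
grip_width: 0.0087
grip_force: 58.8
ee_pos: [0.6682, -0.1355, 0.1553]
grip_width: 0.0084
grip_force: 58.9
ee_pos: [0.6672, -0.1338, 0.1563]
grip_width: 0.0084
grip_force: 58.9
shift(tool,mm) now [ 0.8  2.  73.7]  after turn [ 0.8  2.  73.7]  turn tool z 0.0  tilt fix [ 0.0006  0.0002 -0.    ]  pos [ 667.3 -134.   156.2]
pred [[400.2, 117.9], [374.9, 361.5], [188.5, 361.5], [163.5, 117.6]] [np.float64(0.6671838361463133), np.float64(-0.13384194082534107), np.float64(0.15447254560627605)]
```

View pics/w12b.png

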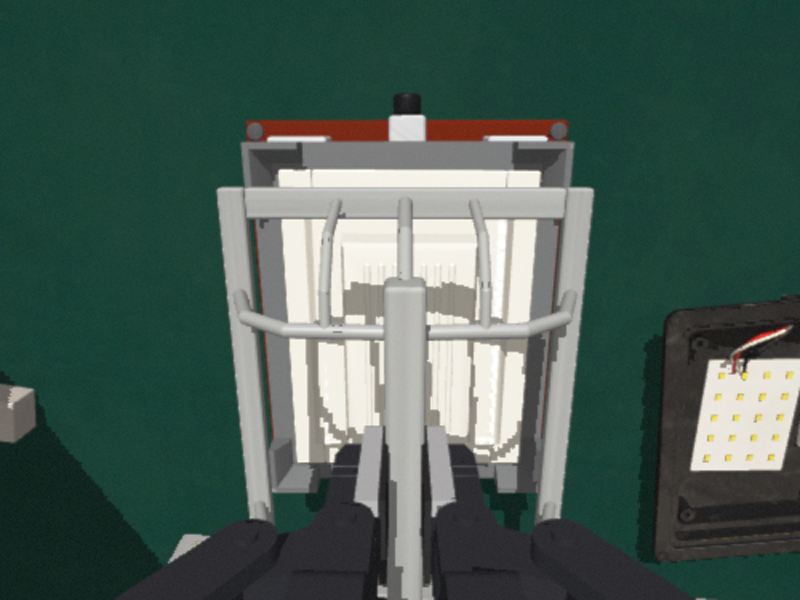

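Guard is held level, with far corners at (218,188) and (593,188), within about 0.6 mm of the predicted place. Lowering.

```bash
python3 -m inch '{"rows":[[0.8,1.6,8,0.0006,0,0,4],[0,0,18,0,0,0,4],[0,0,15,0,0,0,4],[0,0,10,0,0,0,4],[0,0,4,0,0,0,4]]}'| grep -E "ee|cont|grip"
python3 -m inch '{"rows":[[0,0,3,0,0,0,4],[0,0,2,0,0,0,4],[0,0,2,0,0,0,4],[0,0,2,0,0,0,4],[0,0,0,0,0,0,4]]}'| grep -E "ee|cont|grip"
python3 -c "
from h import *
togo(.6688,-.1329,.082,.154)"
```

```text
ee_pos: [0.6684, -0.1331, 0.0997]
contact_force: [-0.3, -0.5, -1.2]
grip_width: 0.0081
grip_force: 58.9
ee_pos: [0.6689, -0.1332, 0.0919]
contact_force: [0.4, -0.0, -1.6]
grip_width: 0.0085
grip_force: 58.9
shift(tool,mm) now [ 0.4 -0.   9.9]  after turn [ 0.4 -0.   9.9]  turn tool z 0.0  tilt fix [-0.0002  0.0001  0.    ]  pos [ 668.9 -133.2   91.9]
```

```bash
python3 -m inch '{"rows":[[0.3,0,2,0,0,0,4],[0,0,2,0,0,0,4],[0,0,0,0,0,0,4],[0,0,2,0,0,0,4],[0,0,0,0,0,0,4]]}'| grep -E "ee|cont|grip"
python3 -m inch '{"rows":[[0,0,2,0,0,0,4],[0,0,0,0,0,0,4],[0,0,1,0,0,0,4],[0,0,0,0,0,0,4],[0,0,0,0,0,0,4]]}'| grep -E "ee|cont|grip"
python3 -m inch '{"rows":[[0,0,1,0,0,0,4],[0,0,0,0,0,0,4],[0,0,0,0,0,0,4],[0,0,0,0,0,0,4],[0,0,0,0,0,0,4]]}'| grep -E "ee|cont|grip"
```

```text
ee_pos: [0.6687, -0.1329, 0.0857]
contact_force: [-1.1, -0.3, -1.7]
grip_width: 0.0083
grip_force: 58.9
ee_pos: [0.6688, -0.133, 0.0829]
contact_force: [-0.5, -0.1, -1.7]
grip_width: 0.0084
grip_force: 58.9
ee_pos: [0.6689, -0.133, 0.0822]
contact_force: [-0.6, 0.3, 5.0]
grip_width: 0.0083
grip_force: 59.7
```

```bash
python3 -m inch '{"rows":[[0,0,0.5,0,0,0,4],[0,0,0,0,0,0,4],[0,0,0,0,0,0,14],[0,0,0,0,0,0,24],[0,0,0,0,0,0,32]]}'| grep -E "ee|grip|cont"
python3 -m inch '{"rows":[[0,0,0,0,0,0,34],[0,0,-10,0,0,0,34],[0,0,-25,0,0,0,34],[0,0,-35,0,0,0,34],[0,0,-30,0,0,0,34]]}'| grep -E "ee|grip|cont"
python3 -m inch '{"rows":[[0,0,-20,0,0,0,34],[0,0,-10,0,0,0,34],[0,0,0,0,0,0,34],[0,0,0,0,0,0,34],[0,0,0,0,0,0,34]]}'| grep -E "ee|grip|cont"
cat > g4.py <<'E'
from g2 import *
p=pose(); im=get_image("wrist"); cv2.imwrite("pics/w13.png",im)
C=cam("wrist",p); g=cv2.cvtColor(im,cv2.COLOR_BGR2GRAY).astype(np.float32); G=cv2.GaussianBlur(g,(0,0),1)
gr=np.hypot(cv2.Sobel(G,5,1,0),cv2.Sobel(G,5,0,1))
t=np.linspace(-1,1,60)
def edges(w,l,z): a=np.c_[t*w/2,np.full(60,l/2)];b=np.c_[t*w/2,np.full(60,-l/2)];c=np.c_[np.full(60,w/2),t*l/2];d=np.c_[np.full(60,-w/2),t*l/2];return np.c_[np.vstack([a,b,c,d]),np.full(240,z)]
def score(M,v):
    r=R.from_rotvec([0,0,v[2]]).apply(M/1000)+[v[0],v[1],0]; q=proj(C,r).astype(np.float32)
    return cv2.remap(gr,q[None,:,0],q[None,:,1],cv2.INTER_LINEAR).mean()
for n,zz in (("seated 51",51),("+4",55)):
    M=np.vstack([edges(110,140,zz),edges(94,122,zz),])
    best=max(((score(M,(.6690+i/2000,-.133+j/2000,.154+k*.004)),i/2,j/2,k*.004) for i in range(-10,11) for j in range(-10,11) for k in range(-6,7)))
    print(n,best)
E
python3 g4.py
```

```text
ee_pos: [0.6687, -0.133, 0.0812]
contact_force: [-0.4, -0.2, 0.6]
grip_width: 0.0319
grip_force: 0.0
ee_pos: [0.6688, -0.1329, 0.1838]
contact_force: [1.2, -0.3, 1.0]
grip_width: 0.0343
grip_force: 0.0
ee_pos: [0.6684, -0.1328, 0.2102]
contact_force: [-0.8, -0.6, -0.9]
grip_width: 0.034
grip_force: 0.0
seated 51 (np.float32(129.06793), 0.5, 1.0, 0.0)
+4 (np.float32(107.712746), -0.5, 1.0, 0.0)
```

The guard fits at its seated height, within about 1 mm of the nest centre and square, and the arm is clear. Handing in.

```bash
python3 -c "
from bench import *
print(observe()['t']); print(close_job())"
```

```text
40.75
the job is handed in; nothing more can be done
None
```

The job is handed in at 40.75 s: the gold reflector is upright in the red tray, and the silver reflector, white diffuser and wire guard are seated in that order; contact height and an image fit checked the guard after release, with no final look at it.

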